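# Press and slide a sample carrier under the drag spring of a school lab reader

### The arm

A 6-joint arm with a two-finger parallel gripper is mounted at the origin on the work surface. World frame = base frame: x ahead of the robot, y to its left, z up, the work surface at z = 0. Lengths are in mm, angles in rad, forces in N, time in s.
With the tool pointing down it reaches from about 350 to 775 mm from the base axis. Payload 7.3 kg.
Tool frame: the origin (TCP) lies at the very end of the fingers, on their centre line; the grasp point (between the pads) lies 19 mm behind it; x points along the fingers, y is the direction in which the jaws open and shut, and the axes are right-handed (so a half turn about x gives the same grasp; the last joint's range is limited). The gripper opens to 92 mm and grips with 3 to 60 N. Pads are 19 mm wide; open, the fingers measure 130 mm over their backs; the gripper's body (75 mm by 190 mm) begins 47 mm behind the grasp point.
Start: joints at [-1.478, 0.342, 1.524, -0, 1.275, -0.146], TCP at [124.203, -510.116, 226.741] pointing down, gripper open.
Joint ranges: [-2.53, 2.53], [-0.77, 2.02], [0.04, 2.7], [-1, 4.14], [0.28, 2.66], [-3.11, 3.11]. Speed limits (rad/s): [2.57, 2.57, 3.14, 3.14, 3.14, 3.14].

### API

Orientations are given as [roll, pitch, yaw] about the fixed x, y, z axes, in that order (R = Rz(yaw) Ry(pitch) Rx(roll)).
In Python, from plant import bot gives the robot as it stands.
- The arm moves only by the tool step_arm, never from a script. Its argument "targets" is a list that holds one entry, the list of rows, each a list of 4 numbers: the shift along the tool's x, y, z in m, then the turn about the tool's x in degrees. A call has exactly 5 rows; each row is the pose to reach, as a shift and turn from the pose measured when the call began, along the tool's axes at that moment; what a row does not reach only later rows make up. A row lasts 1/12 s, in which the tool goes at most 41.7 mm and 7.16 degrees, less where a joint would pass 70% of its speed; a pose out of reach is approached as far as the arm can. A call with a gripper value outside its range is refused whole. "jaw" is the closure, from 0 (fully open) to 1 (shut), set as the call begins (left out, the last holds). The fingers move at their own pace and stop on an object; the grip force is fixed at half the most. Time passes only in rows, so rows that repeat a pose let the fingers close, or fill a call up. It gives the time, the measured TCP pose, the force and the opening at its end, in the units of the state.
- bot.get_obs(): the state, without advancing time (a new reading comes with each control period).
- bot.capture(name): name is "side" or "top"; returns a dict with "color" (384x512x3 uint8, red, green, blue), "depth" (384x512 float32, mm along the optical axis (not along the pixel's ray), 0 where there is no reading), "fov_y" (degrees; the focal length in pixels is half the picture's height over the tangent of half this angle, whatever the lens; pixels are square), "cx", "cy" (the principal point, pixels), "rvec" (rotation vector, rad) and "tvec" (3), from world to camera coordinates, as OpenCV has them. Camera axes: x right, y down, z forward; pixel columns grow to the right and rows downward; lengths in mm; the calibration is good to about 2 mm. A picture is of the moment at which its call begins.
- bot.close_job(): hands the job in, once; it reports no verdict.
The state is a dict: "time": time; "joint_positions": joint angles; "dq": joint speeds; "tau": joint torques, N m; "tool_pos": TCP position; "tcp_rot": TCP orientation; "contact_force": force on the tool from outside, world axes, zero at the start; "moment": the same for the moment, N m; "grip_width": finger opening in mm.
Only numpy, scipy, OpenCV 4.12 (cv2) and the standard library are available. Lean on these libraries where they do the work, as an engineer would, in place of code of your own. Each camera call takes 0.05 s, during which the arm holds its last target. There are 200 camera calls.

### The job

Load the orange sample carrier into the reader: press its rear thumb shelf firmly down so that the sprung bed sinks, and, still pressing, slide it forward through the blue gate and under the copper drag spring until it is fully home against the white housing. Then let go, leaving it there. Use the fingertips only: do not ram the carrier against the gate, do not lift the carrier out, do not touch the spring, and leave the bottle, beaker and test tube rack where they stand.

Things in the scene. Friction and masses are not known exactly. Their poses are not given: they have to be found in the camera images.
- reader: Fixed sample reader, 285 x 100 mm; place and heading vary. Origin: at bench height on the middle line of its channel; +x is the direction in which the carrier slides in, z up. Aluminium rails along x=-95 to 115 mm, 74 mm apart inside, tops 46 mm above the bench; low back wall, its face at x=-87 mm, top 38 mm high; fixed channel floor beyond x=47 mm, 24.5 mm high.
- gate (a point): Middle of the rear lower edge of the rigid blue gate bar that spans the channel: reader x=60 mm, 45 mm above the bench. The bar is 10 mm long in x (60 to 70 mm) and 12 mm high (top 57 mm).
- stop (a point): Point on the front face of the white housing, the end stop: reader x=110 mm, 34 mm above the bench. The housing is 100 mm wide, 75 mm long, its top 70 mm above the bench.
- bed (a joint): How far the bed is pressed: 0 up, 0.008 m fully down (stop). About 7 N on the carrier makes it begin to sink, 11 N has it fully down; it rises when released. The carrier clears the gate bar only with the bed at least 6 mm down (2 mm clear when fully down); with the bed up its front runs into the bar.
- bed_top (a point): Centre of the top of the black sprung bed, which lies in the channel from reader x=-85 to 45 mm, 72 mm wide. Its top is 33 mm above the bench when up and 25 mm when fully down; it stays level.
- leaf: Copper drag spring, a leaf 40 mm wide; origin at its root under the gate bar, reader x=68 mm, 50 mm above the bench. It slopes down forward to a rounded tip at reader x=100 mm, 38 mm high, 5 mm below the top of a pressed-down carrier. The carrier's front lifts it; it then presses on the carrier with about 4 to 6 N. Not to be touched by the robot.
- carrier: Orange sample carrier, loose, 0.1 to 0.2 kg, 110 mm long (its x, along reader x), 70 mm wide, on the bed between the rails, front 5 to 25 mm short of the gate. Origin: middle of underside. Rear x=-55 to -5 mm: ribbed thumb shelf 8 mm thick; front x=-5 to 55 mm: deck 18 mm thick with three coloured discs. Slides easily on the reader (friction 0.25).
- carrier_shelf (a point): On top of the carrier's thumb shelf, on its middle line, 25 mm behind the upright 10 mm high step to the deck (carrier x=-30 mm, z=8 mm). A fingertip standing on the shelf can push forward on that step. When home the step is 10 mm short of the gate bar.
- carrier_nose (a point): Middle of the carrier's front face (carrier x=55 mm, z=9 mm). Fully home it is at reader x=110 mm. Let go there, the bed tilts the carrier's rear up a few mm, and gate and spring hold it.
- reagent: Bystander: glass reagent bottle with red cap, 60 mm across, 125 mm tall, origin under its middle.
- beaker: Bystander: glass beaker, 64 mm across, 75 mm tall, origin under its middle.
- rack: Bystander: wooden test tube rack, 50 x 130 mm (its x, y), 90 mm tall with its tubes, origin under its middle.
There are look-alikes about, which are no part of the job. What is meant by the carrier is not purple or red, and is the larger of those in its own colour.

How it is judged (in metres and radians):
On the way, in this order (a step that is already met when the one before it is completed fails the run):
1. the fingers press the carrier down so that the bed has sunk at least 5 mm, before the carrier passes the gate (value of joint bed above 0.005 m and contact force between the fingers and carrier above 4 N and x of carrier_nose in the frame of reader below 0.072 m), for 0.1 s.
2. still pressed by the fingers, the carrier's front slides under the drag spring (value of joint bed above 0.004 m and contact force between the fingers and carrier above 4 N and x of carrier_nose in the frame of reader above 0.085 m and contact force between leaf and carrier above 1 N), for 0.05 s.
At the end, for the whole second after the job is handed in: The carrier rests under the gate and the drag spring with its front within 4 mm of the housing, tilted less than 7 degrees, the spring pressing on it; bottle, beaker and rack within 20 mm of where they stood (x of carrier_nose in the frame of reader above 0.106 m and z of carrier_nose in the frame of reader below 0.042 m and angle between carrier's own z axis and vertical below 0.12 rad and contact force between leaf and carrier above 1 N and linear speed of carrier below 0.01 m/s and not (distance of reagent from where it was at the start of the episode above 0.02 m) and not (distance of beaker from where it was at the start of the episode above 0.02 m) and not (distance of rack from where it was at the start of the episode above 0.02 m)); the robot touches nothing.
It fails at once if the carrier is lifted: its middle more than 12 mm above its place on the raised bed (z of carrier in the frame of reader above 0.045 m).
It fails at once if the carrier is rammed at the gate: the fingers load it with over 50 N before its front is 10 mm past the gate's near edge (contact force between the fingers and carrier above 50 N and x of carrier_nose in the frame of reader below 0.07 m).
It fails at once if the robot touches the drag spring (contact force between any of the fingers, the arm and leaf above 1 N).
It fails at once if the bottle, the beaker or the rack is moved more than 20 mm (distance of any of reagent, beaker, rack from where it was at the start of the episode above 0.02 m).
It also fails if it takes over 35 s, if anything falls off the work surface, if the arm or the gripper's body presses on something with over 40 N, if the wrist force passes 120 N, or if a joint passes its speed limit or range.

## Working session

There is one attempt and no reset: what is moved stays moved. The work goes in short steps, Python scripts to look and compute and a tool call to move; the robot and the scene stay as the last step left them, time stands still between calls to the robot, and variables do not carry over. Pictures are saved under pics/ and viewed, about 8 in all and at most 12, crops included, and the job is handed in when it is done.

Besides the shell and the picture viewer there is one more tool, called after "Emit:" as name(argument=value, ...), one argument or row to a line, values as JSON. step_arm: Moves the arm, as the interface text tells. Its arguments: {"type":"object","properties":{"targets":{"type":"array","items":{"type":"array","items":{"type":"array","items":{"type":"number"}}}},"jaw":{"type":"number"}},"required":["targets"]}

```bash
mkdir -p pics; ls
cat > h.py <<'E'
import numpy as np, cv2
from plant import bot
def cam(n):
    c=bot.capture(n); h=c["color"].shape[0]
    f=h/2/np.tan(np.radians(c["fov_y"])/2)
    R=cv2.Rodrigues(np.array(c["rvec"],float))[0]; t=np.array(c["tvec"],float).ravel()
    return c,f,R,t
def onplane(c,f,R,t,u,v,z):
    d=R.T@np.array([(u-c["cx"])/f,(v-c["cy"])/f,1]); o=-R.T@t
    return o+d*(z-o[2])/d[2]
def cloud(c,f,R,t):
    v,u=np.indices(c["depth"].shape); Z=c["depth"]
    P=np.stack([(u-c["cx"])/f*Z,(v-c["cy"])/f*Z,Z],-1)
    return (P-t)@R
E
python3 - <<'E'
from h import *
print(bot.get_obs())
for n in("top","side"):
    c,f,R,t=cam(n); print(n,f,-R.T@t,R.round(2).tolist()); cv2.imwrite(f"pics/{n}0.png",c["color"][...,::-1])
E
```

```text
pics
{'time': 0.0, 'joint_positions': array([-1.47799761e+00,  3.42718229e-01,  1.52502245e+00, -1.10532510e-05,
        1.27539814e+00, -1.46051294e-01]), 'dq': array([-0.00080918, -0.00129397, -0.00067039, -0.00074353,  0.0009425 ,
       -0.00279157]), 'tau': array([ 3.33389020e-03, -4.31236267e+01, -2.44220316e+01,  7.21962657e-02,
        5.60846622e-02, -1.17844197e-04]), 'tool_pos': array([ 124.16107067, -509.68443708,  226.0454027 ]), 'tcp_rot': array([-1.71001178,  1.56925013,  1.67043411]), 'contact_force': array([-0.44284968, -0.71499831,  0.300204  ]), 'moment': array([ 0.01266194,  0.00594207, -0.0340415 ]), 'grip_width': 91.71306176210491}
top 428.685673912691 [470.51754707  30.18995638 996.05514309] [[0.03, -1.0, 0.04], [-0.99, -0.03, -0.13], [0.13, -0.04, -0.99]]
side 387.879898929806 [554.09304885 479.55740592 619.56775952] [[-1.0, -0.01, -0.01], [0.0, 0.79, -0.62], [0.01, -0.62, -0.78]]
```

View pics/top0.png

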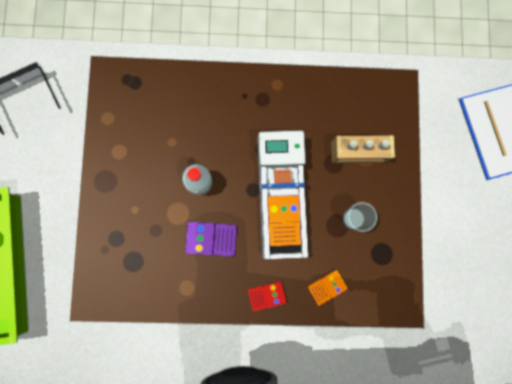

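View pics/side0.png

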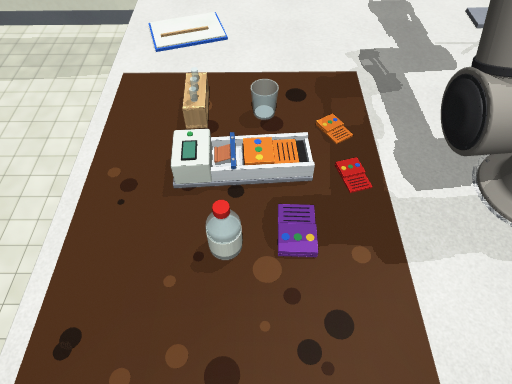

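The top view shows the reader at (284,195), pointing up the image (about +x). The carrier is at (285,220), the blue gate at (283,185), and the small orange look-alike at (328,288), with purple and red ones besides. The side view agrees: carrier at (270,150), gate at (233,150).

```bash
cat >> h.py <<'E'
def blobs(c,lo,hi,amin=60):
    m=cv2.inRange(cv2.cvtColor(c["color"],cv2.COLOR_RGB2HSV),lo,hi)
    m=cv2.morphologyEx(m,cv2.MORPH_CLOSE,np.ones((5,5)))
    return [k for k in cv2.findContours(m,0,1)[0] if cv2.contourArea(k)>amin]
E
python3 - <<'E'
from h import *
from scipy.spatial.transform import Rotation as Ro
np.set_printoptions(precision=1,suppress=True)
for n in("top","side"):
    C=cam(n); c=C[0]; P=cloud(*C)
    for nm,lo,hi,z in(("orange",(8,170,120),(22,255,255),47),("blue",(105,120,60),(125,255,255),57),("white",(0,0,190),(180,40,255),70)):
        for k in blobs(c,lo,hi):
            if nm=="white" and not 300<cv2.contourArea(k)<9000: continue
            b=cv2.boxPoints(cv2.minAreaRect(k))
            print(n,nm,cv2.contourArea(k),b.tolist()); print(np.array([onplane(*C,u,v,z)[:2] for u,v in b]).tolist())
            m=np.zeros(c["depth"].shape,np.uint8); cv2.drawContours(m,[k],-1,1,-1); q=P[m>0]; print("  depth mean",q.mean(0),"z pct",np.percentile(q[:,2],[10,50,90]))
    # housing and rails via depth: points with z>62
    for zl,zh in((63,76),(43,49.5)):
        q=P[(P[...,2]>zl)&(P[...,2]<zh)&(abs(P[...,1]-20)<90)&(P[...,0]>330)&(P[...,0]<720)]
        r=cv2.minAreaRect(q[:,:2].astype(np.float32)); print(n,zl,len(q),r)
    m=(P[...,2]>63)&(P[...,2]<76)
print(Ro.from_euler("xyz",bot.get_obs()["tcp_rot"]).as_matrix().round(3))
E
```

```text
top orange 782.0 [[306.1016540527344, 285.9937744140625], [336.6908874511719, 268.28424072265625], [348.7178649902344, 289.05810546875], [318.1286315917969, 306.76763916015625]]
[[383.0602250114284, -119.15494735025115], [422.7805275954743, -186.27911987652627], [378.6746522898862, -212.9419895967489], [339.4993296701856, -145.9355154694001]]
  depth mean [ 377.7 -173.6   10.1] z pct [ 1.6  7.6 13.4]
top orange 1416.5 [[267.56109619140625, 196.78280639648438], [297.8258056640625, 195.34164428710938], [300.176513671875, 244.70590209960938], [269.91180419921875, 246.14706420898438]]
[[576.0388286320352, -30.327771111814595], [581.4216949886496, -98.08307646177315], [472.00114838838914, -104.91419994224614], [467.049777704651, -38.10275372874018]]
  depth mean [523.6 -67.5  49.9] z pct [38.9 47.1 52. ]
top blue 88.5 [[262.89312744140625, 184.11508178710938], [303.94793701171875, 182.59454345703125], [304.07806396484375, 186.10824584960938], [263.02325439453125, 187.6287841796875]]
[[602.8104137069993, -18.666018178667652], [609.2173487864239, -109.98483741841235], [601.3401125746062, -1
[... 2721 characters left out ...]
70.4]
side white 4532.5 [[404.11572265625, 137.54953002929688], [406.01556396484375, -1.1367732286453247], [489.02740478515625, 0.0003814697265625], [487.1275634765625, 138.6866912841797]]
[[260.38688345593766, -77.17915077474629], [120.99882114164348, -643.3010100832292], [-112.73699741547489, -631.9149437138727], [98.03109091727435, -72.87993127469417]]
  depth mean [  26.1 -507.     1. ] z pct [-2.7 -1.1  0.4]
side 63 961 ((683.3674926757812, -39.122779846191406), (73.23535919189453, 64.81304168701172), 3.6562623977661133)
side 43 781 ((581.5260009765625, -43.7830810546875), (278.41046142578125, 58.29637145996094), 4.6767683029174805)
[[-0.   0.2 -1. ]
 [ 0.  -1.  -0.2]
 [-1.  -0.  -0. ]]
```

```bash
cat >> h.py <<'E'
from scipy.spatial.transform import Rotation as Ro
def shift(x,y,z,head=None):
    o=bot.get_obs(); M=Ro.from_euler("xyz",o["tcp_rot"]).as_matrix()
    a=np.degrees(np.arctan2(-M[1,2],-M[0,2])); s=M.T@(np.array([x,y,z])-o["tool_pos"])/1000
    print("tcp",o["tool_pos"].round(1),"heading",a.round(2),"F",o["contact_force"].round(1),"t",round(o["time"],2),"w",round(o["grip_width"],1))
    print("shift",s.round(4),"turn",None if head is None else round(a-head,2))
E
python3 -c "
from h import *
shift(499,-70,226,4)"
```

```text
tcp [ 124.2 -509.9  226.3] heading 13.68 F [ 0.4 -0.9 -0.2] t 0.2 w 91.7
shift [ 0.0006 -0.3387 -0.4682] turn 9.68
```

Emit:
step_arm(
  targets=[
    [[0,-0.024,-0.033,2],[0,-0.048,-0.066,4],[0,-0.072,-0.099,6],[0,-0.096,-0.132,8],[0,-0.12,-0.165,9.7]],
  ],
  jaw=1,
)

```text
time: 0.62
tool_pos: [256.8, -352.6, 226.3]
tcp_rot: [-1.58, 1.57, 1.628]
contact_force: [1.3, -0.6, -0.4]
grip_width: 62.8
```

```bash
python3 -c "
from h import *
shift(499,-70,226,4)"
```

```text
tcp [ 256.8 -352.6  226.3] heading 3.84 F [ 1.3 -0.6 -0.4] t 0.62 w 62.8
shift [ 0.0006 -0.2657 -0.2606] turn -0.16
```

Emit:
step_arm(
  targets=[
    [[0,-0.028,-0.028,0],[0,-0.056,-0.055,0],[0,-0.084,-0.082,0],[0,-0.112,-0.11,0],[0,-0.14,-0.137,0]],
  ],
)

```text
time: 1.03
tool_pos: [385.0, -202.0, 226.6]
tcp_rot: [-1.903, 1.57, 1.305]
contact_force: [0.3, -0.6, -0.2]
grip_width: 29.8
```

Emit:
step_arm(
  targets=[
    [[0,-0.028,-0.028,0],[0,-0.056,-0.055,0],[0,-0.084,-0.082,0],[0,-0.112,-0.11,0],[0,-0.125,-0.123,0]],
  ],
)

```text
time: 1.45
tool_pos: [501.5, -65.6, 226.6]
tcp_rot: [-2.173, 1.569, 1.038]
contact_force: [-0.3, 0.5, 0.3]
grip_width: 0.8
```

```bash
python3 -c "
from h import *
shift(499,-70,80,4)"
```

```text
tcp [501.5 -65.6 226.6] heading 3.98 F [-0.3  0.5  0.3] t 1.45 w 0.8
shift [0.1466 0.0045 0.0029] turn -0.02
```

Emit:
step_arm(
  targets=[
    [[0.03,0.0045,0.003,0],[0.06,0.0045,0.003,0],[0.09,0.0045,0.003,0],[0.12,0.0045,0.003,0],[0.146,0.0045,0.003,0]],
  ],
)

```text
time: 1.87
tool_pos: [498.3, -69.7, 78.7]
tcp_rot: [-1.611, 1.569, 1.6]
contact_force: [0.0, -0.7, 0.5]
grip_width: 0.5
```

Run:
```python
from h import *
shift(499,-70,60,4)
C=cam("side"); c=C[0]
im=c["color"][105:205,160:330,::-1]; cv2.imwrite("pics/s1.png",cv2.resize(im,None,fx=4,fy=4,interpolation=2))
P=cloud(*C)
# step edge: blue-ish/colour discs aside, project expected step line, z=51, at reader axis
f,R,t=C[1:]
for x,y,z in((517,-69,51),(517,-69,41),(499,-70,41),(577,-64.5,51),(597,-63.3,57)):
    p=R@np.array([x,y,z])+t; print((x,y,z),(f*p[:2]/p[2]+[c["cx"]-160,c["cy"]-105])*4)
```

```text
tcp [498.3 -69.7  78.7] heading 3.99 F [ 0.  -0.7  0.5] t 1.87 w 0.5
shift [ 0.0187  0.0004 -0.0007] turn -0.01
(517, -69, 51) [459.7117999  171.04438236]
(517, -69, 41) [459.02983866 184.69251309]
(499, -70, 41) [494.17600724 183.11433929]
(577, -64.5, 51) [341.10711628 178.02199581]
(597, -63.3, 57) [300.91772576 171.63069376]
```

View pics/s1.png

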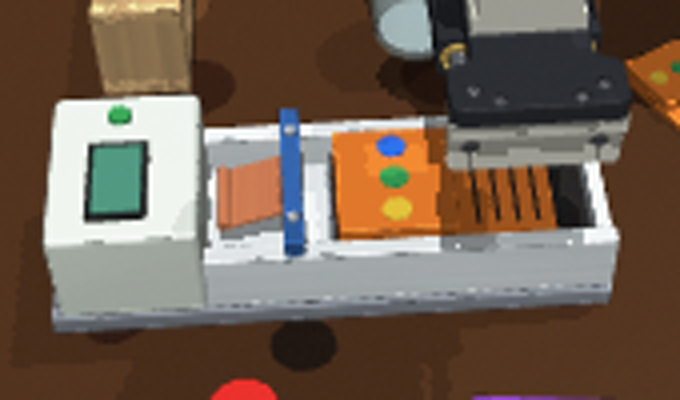

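The gripper body hides the tips from the side. The carrier front is at about (332,185) and the shelf step at about (440,190), with ribs at 470–540 and the gate bar at (290,180). I'll check with projections and the top camera.

Run:
```python
from h import *
C=cam("side"); c,f,R,t=C
def pr(x,y,z):
    p=R@np.array([x,y,z])+t; return (f*p[:2]/p[2]+[c["cx"],c["cy"]])
for q in((461,25,145),(536,25,145),(461,-165,145),(490,-50,79),(508,-50,79)): print(q,(pr(*q)-[160,105])*4)
for u,v,z in((332,185,51),(440,230,51),(440,190,51),(332,235,51),(555,230,41),(290,250,57),(290,110,57)):
    print((u,v),onplane(*C,u/4+160,v/4+105,z).round(1))
```

```text
(461, 25, 145) [607.7371251  176.06512783]
(536, 25, 145) [429.40253652 176.85855413]
(461, -165, 145) [ 573.06827188 -101.36121049]
(490, -50, 79) [518.75117582 158.8109701 ]
(508, -50, 79) [481.55294993 158.98220257]
(332, 185) [581.5 -59.7  51. ]
(440, 230) [527.9 -29.1  51. ]
(440, 190) [527.3 -55.9  51. ]
(332, 235) [580.9 -26.1  51. ]
(555, 230) [470.2 -37.7  41. ]
(290, 250) [600.6 -11.2  57. ]
(290, 110) [ 604.1 -107.6   57. ]
```

Emit:
step_arm(
  targets=[
    [[0.01,0,-0.001,0],[0.02,0,-0.001,0],[0.028,0,-0.001,0],[0.034,0,-0.001,0],[0.037,0,-0.001,0]],
  ],
)

```text
time: 2.38
tool_pos: [496.9, -69.0, 39.9]
tcp_rot: [-0.621, 1.563, 2.59]
contact_force: [-1.9, 0.3, 7.2]
grip_width: 0.7
```

Emit:
step_arm(
  targets=[
    [[0.002,0,0,0],[0.004,0,0,0],[0.006,0,0,0],[0.007,0,0,0],[0.0075,0,0,0]],
  ],
)

```text
time: 2.8
tool_pos: [497.2, -69.1, 33.6]
tcp_rot: [-0.665, 1.564, 2.546]
contact_force: [-2.5, 0.9, 10.9]
grip_width: 0.6
```

Emit:
step_arm(
  targets=[
    [[0.001,0,0,0],[0.0015,0,0,0],[0.002,0,0,0],[0.002,0,0,0],[0.002,0,0,0]],
  ],
)

```text
time: 3.22
tool_pos: [497.7, -69.2, 33.2]
tcp_rot: [-0.753, 1.566, 2.458]
contact_force: [-4.0, 0.7, 11.9]
grip_width: 0.6
```

```bash
python3 -c "
from h import *
shift(577.8,-64,33,4)"
```

```text
tcp [497.7 -69.2  33.2] heading 3.99 F [-4.   0.7 11.9] t 3.22 w 0.6
shift [-0.0001  0.0004 -0.0803] turn -0.01
```

Emit:
step_arm(
  targets=[
    [[0.002,0,-0.001,0],[0.003,0,-0.003,0],[0.003,0,-0.006,0],[0.003,0,-0.009,0],[0.003,0,-0.012,0]],
  ],
)

```text
time: 3.63
tool_pos: [510.6, -68.9, 33.1]
tcp_rot: [-1.163, 1.569, 2.049]
contact_force: [-7.4, -0.6, 23.5]
grip_width: 0.5
```

Emit:
step_arm(
  targets=[
    [[0.002,0,-0.003,0],[0.002,0,-0.006,0],[0.002,0,-0.009,0],[0.002,0,-0.012,0],[0.002,0,-0.015,0]],
  ],
)

```text
time: 4.05
tool_pos: [526.3, -68.3, 33.2]
tcp_rot: [-2.747, 1.569, 0.465]
contact_force: [-4.6, 0.2, 15.1]
grip_width: 0.4
```

Run:
```python
from h import *
shift(577.8,-64,33,4)
C=cam("side"); c=C[0]
im=c["color"][105:205,160:330,::-1]; cv2.imwrite("pics/s2.png",cv2.resize(im,None,fx=4,fy=4,interpolation=2))
```

```text
tcp [526.3 -68.3  33.2] heading 4.02 F [-4.6  0.2 15.1] t 4.05 w 0.4
shift [ 0.0002 -0.0007 -0.0516] turn 0.02
```

View pics/s2.png

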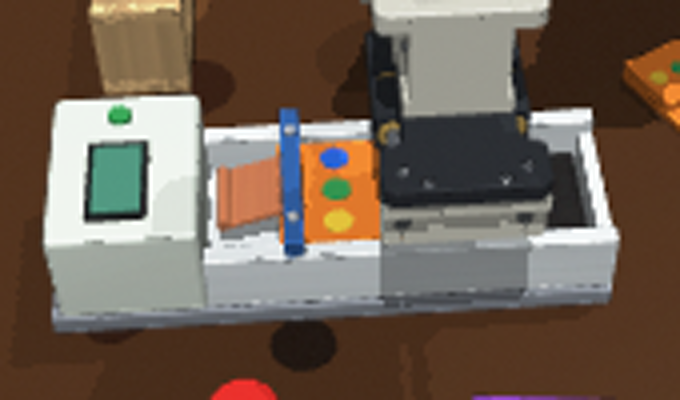

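The discs moved from about x=393 to 335 px (about 29 mm), so the carrier moves with the tip. Its front is now under the gate, about 39 mm short of home.

Emit:
step_arm(
  targets=[
    [[0.002,0,-0.003,0],[0.003,0,-0.006,0],[0.003,0,-0.009,0],[0.003,0,-0.012,0],[0.003,0,-0.015,0]],
  ],
)

```text
time: 4.52
tool_pos: [543.0, -67.8, 33.1]
tcp_rot: [2.924, 1.565, -0.148]
contact_force: [-5.8, -0.6, 18.7]
grip_width: 0.1
```

Emit:
step_arm(
  targets=[
    [[0.002,0,-0.003,0],[0.002,0,-0.006,0],[0.002,0,-0.009,0],[0.002,0,-0.012,0],[0.002,0,-0.015,0]],
  ],
)

```text
time: 4.93
tool_pos: [557.7, -67.1, 33.0]
tcp_rot: [2.775, 1.566, -0.296]
contact_force: [-8.8, -0.0, 14.9]
grip_width: 0.1
```

Emit:
step_arm(
  targets=[
    [[0.002,0,-0.002,0],[0.002,0,-0.005,0],[0.002,0,-0.008,0],[0.002,0,-0.01,0],[0.002,0,-0.012,0]],
  ],
)

```text
time: 5.35
tool_pos: [568.9, -66.5, 33.0]
tcp_rot: [2.574, 1.566, -0.497]
contact_force: [-6.0, 1.6, 13.1]
grip_width: 0.4
```

Run:
```python
from h import *
shift(577.8,-64,33,4)
C=cam("side"); c=C[0]
im=c["color"][105:205,160:330,::-1]; cv2.imwrite("pics/s3.png",cv2.resize(im,None,fx=4,fy=4,interpolation=2))
```

```text
tcp [568.9 -66.5  33. ] heading 4.06 F [-6.   1.6 13.1] t 5.35 w 0.4
shift [ 0.     -0.0019 -0.0091] turn 0.06
```

View pics/s3.png

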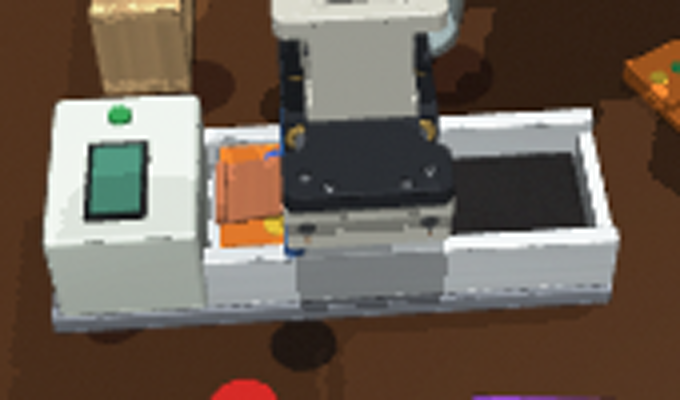

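The front edge is at x≈220 px, beneath the leaf, and the housing face is at about 205 px. About 7 mm remain.

Emit:
step_arm(
  targets=[
    [[0.002,0,-0.002,0],[0.002,0,-0.005,0],[0.002,0,-0.007,0],[0.002,0,-0.009,0],[0.002,0,-0.01,0]],
  ],
)

```text
time: 5.82
tool_pos: [576.7, -66.3, 32.9]
tcp_rot: [1.129, 1.568, -1.941]
contact_force: [-18.6, -3.7, 23.8]
grip_width: 0.5
```

Emit:
step_arm(
  targets=[
    [[0.001,0,-0.002,0],[0.001,0,-0.003,0],[0.001,0,-0.004,0],[0.001,0,-0.004,0],[0.001,0,-0.004,0]],
  ],
)

```text
time: 6.23
tool_pos: [576.6, -66.3, 33.0]
tcp_rot: [0.216, 1.561, -2.853]
contact_force: [-16.8, -1.5, 17.2]
grip_width: 0.6
```

Run:
```python
from h import *
shift(577.8,-64,33,4)
for n in("side","top"):
    C=cam(n); c=C[0]
    for k in blobs(c,(8,170,120),(22,255,255),20): print(n,cv2.boundingRect(k))
    if n=="side":im=c["color"][105:205,160:330,::-1]; cv2.imwrite("pics/s4.png",cv2.resize(im,None,fx=4,fy=4,interpolation=2))
```

```text
tcp [576.6 -66.3  33. ] heading 4.13 F [-16.8  -1.5  17.2] t 6.23 w 0.6
shift [-0.     -0.0022 -0.0014] turn 0.13
side (211, 141, 15, 26)
side (317, 114, 36, 29)
top (331, 274, 16, 24)
top (269, 210, 30, 6)
```

View pics/s4.png

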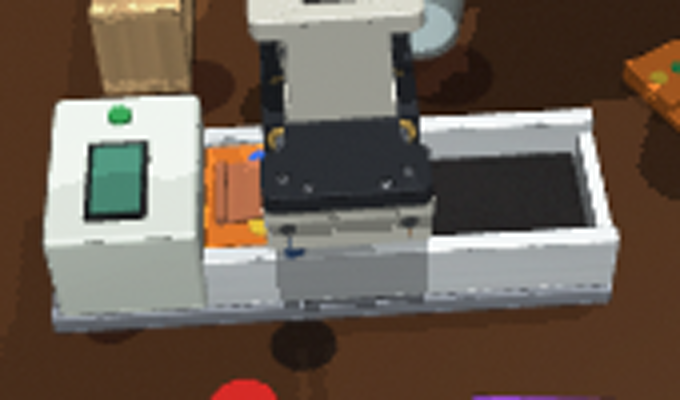

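The carrier's front is flush with the housing (x≈205 px), and the tip has stopped at 17 N. Next I lift straight up.

Emit:
step_arm(
  targets=[
    [[-0.002,0,-0.001,0],[-0.006,0,-0.001,0],[-0.012,0,0,0],[-0.025,0,0,0],[-0.05,0,0,0]],
  ],
)

```text
time: 6.75
tool_pos: [575.9, -65.8, 81.6]
tcp_rot: [0.063, 1.558, -3.007]
contact_force: [0.8, -0.5, -0.1]
grip_width: 0.7
```

Emit:
step_arm(
  targets=[
    [[-0.03,0,0.01,0],[-0.06,0,0.03,0],[-0.09,0,0.06,0],[-0.11,0,0.09,0],[-0.12,0,0.12,0]],
  ],
)

```text
time: 7.17
tool_pos: [458.3, -74.6, 206.5]
tcp_rot: [0.432, 1.563, -2.637]
contact_force: [0.2, -0.7, 0.1]
grip_width: 0.3
```

Emit:
step_arm(
  targets=[
    [[0,0,0.02,0],[0,0,0.04,0],[0,0,0.05,0],[0,0,0.05,0],[0,0,0.05,0]],
  ],
)

```text
time: 7.58
tool_pos: [409.2, -78.4, 207.3]
tcp_rot: [0.621, 1.564, -2.448]
contact_force: [0.5, -0.7, 0.1]
grip_width: 0.2
```

Run:
```python
from h import *
shift(577.8,-64,33,4)
C=cam("side"); c=C[0]; P=cloud(*C)
for k in blobs(c,(8,170,120),(22,255,255),20):
    print(cv2.boundingRect(k))
im=c["color"][105:205,160:330,::-1]; cv2.imwrite("pics/s5.png",cv2.resize(im,None,fx=4,fy=4,interpolation=2))
```

```text
tcp [409.2 -78.4 207.3] heading 4.12 F [ 0.5 -0.7  0.1] t 7.58 w 0.2
shift [ 0.1734 -0.0029 -0.1701] turn 0.12
(211, 141, 20, 26)
(235, 140, 31, 26)
(317, 114, 36, 29)
```

View pics/s5.png

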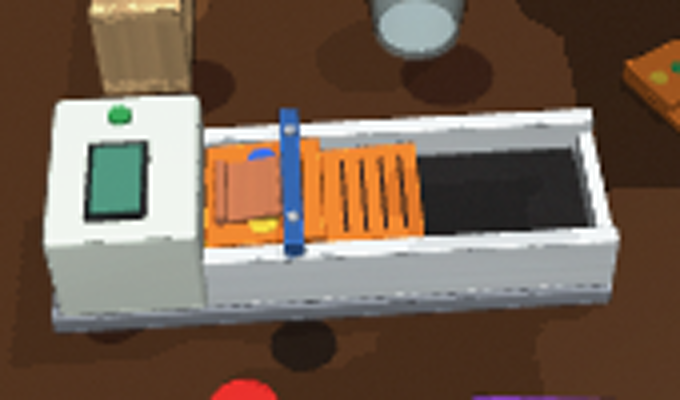

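The carrier front is still flush with the housing at x≈205 px (mask edge at 211, same as when pressed). The leaf lies on its deck and the bystanders look unmoved.

```bash
python3 -c "
from h import *
print(bot.close_job())"
```

```text
the job is handed in; nothing more can be done
None
```

The carrier is loaded and the job is handed in; the interface reports no verdict. I pressed the thumb shelf with closed fingertips until the bed bottomed (TCP z about 33 mm). Still pressing, I slid it forward about 79 mm, through the gate and under the spring, then lifted straight off.

- **Forces:** Pressing ran at about 11 to 24 N vertically. Total fingertip force peaked at about 30 N at the end stop and stayed below about 25 N in the readings at the end of each move before the gate.
- **Home position:** The tip stopped at x = 576.6 mm against an expected 577.8 mm, within the 2 mm camera calibration. The side image after release shows the front flush with the housing, with its mask edge at the same pixel column as while pressed.
- **Spring and release:** The spring lies on the deck, and the arm is clear with a force reading near zero.
- **Bystanders:** In the last side crop, the parts of the beaker, rack and bottle in view look where they were. I did not measure their positions.

No check failed. The side camera could not see the fingertips behind the gripper body, so finger contact was judged from force and carrier motion.

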